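# Swing the bail arms in and stack the bottle caddy on the crate

### The arm

A 6-joint arm with a two-finger parallel gripper is mounted at the origin on a cart in front of the work surface, level with it; the furniture and walls round the work are solid. World frame = base frame: x ahead of the robot, y to its left, z up, the work surface at z = 0. Lengths are in mm, angles in rad, forces in N, time in s.
With the tool pointing down it reaches from about 325 to 925 mm from the base axis. Payload 3.1 kg.
Tool frame: the origin (TCP) lies midway between the tips of the shut fingers; the grasp point (between the pads) lies 19 mm behind it (ctrl.pinch_z is the distance from the TCP to the grasp point, in mm); z points along the fingers, y is the line along which they close (so a half turn about z gives the same grasp; the last joint's range is limited). The gripper opens to 85 mm and grips with 20 to 120 N. Pads are 22 mm wide; open, the fingers measure 114 mm over their backs; the gripper's body (76 mm by 85 mm) begins 54 mm behind the grasp point. The pads swing forward as they close: fully open they stand 13 mm farther back than shut.
Start: joints at [-1.255, 0.217, 1.613, -0, 1.311, -0.112], TCP at [259.315, -568.678, 231.3] pointing down, gripper open.
Joint ranges: [-2.75, 2.75], [-0.78, 2.1], [0.31, 2.55], [-1.13, 4.27], [0.13, 2.63], [-2.58, 2.58]. Speed limits (rad/s): [2.79, 2.79, 3.14, 3.14, 3.14, 3.14].

### API

Orientations are given as a rotation vector (axis times angle).
In Python, from workcell import ctrl, imaging gives the robot as it stands.
- The arm moves only by the tool step_arm, never from a script. Its argument "steps" is a list of rows, each a list of 7 numbers: the closure, from 0 (fully open) to 1 (shut), then the shift along the world's x, y, z in units of 250 mm (1.0 is 250 mm), then the turn, a rotation vector about the world's x, y, z in units of 120 degrees (1.0 is 120 degrees). A call has 1 to 10 rows; each row is the pose to reach, as a shift and turn from the pose commanded when the call began; what a row does not reach only later rows make up. A row lasts 1/10 s, in which the tool goes at most 50 mm and 8.59 degrees, less where a joint would pass 70% of its speed; a pose out of reach is approached as far as the arm can. A call with a number of a shift or a turn outside -1 to 1 is refused whole. A call with a gripper value outside its range is refused whole. The fingers move at their own pace and stop on an object; "force" is the grip in N (left out, the last holds). Time passes only in rows, so rows that repeat a pose let the fingers close. It gives the time, the measured TCP pose, the force, the opening and the grip force at its end, in the units of the state.
- ctrl.read_state(): the state, without advancing time (a new reading comes with each control period).
- imaging.grab_frame(name): name is "side" or "top" or "wrist"; returns (picture, depth): 420x560x3 uint8, red, green, blue; 420x560 float32, mm along the optical axis (not along the pixel's ray), 0 where there is no reading.
- imaging.camera_model(name): a dict with "mtx" (3x3 intrinsics, pixels), "rvec" (rotation vector, rad) and "tvec" (3), from world to camera coordinates, as OpenCV has them; the wrist camera has in their place "T_tool_cam" (4x4, takes a point from camera to tool coordinates, whose origin is the TCP and whose axes are the flange's). Camera axes: x right, y down, z forward; pixel columns grow to the right and rows downward; lengths in mm; the calibration is good to about 2 mm. A picture is of the moment at which its call begins: read the wrist's pose just before it. camera_model takes no time and is no camera call.
- ctrl.hand_in(): hands the job in; it is judged then, once.
The state is a dict: "time_s": time; "joint_pos": joint angles; "qvel": joint speeds; "joint_efforts": joint torques, N m; "ee_pos": TCP position; "tcp_rot": TCP orientation; "wrist_force": force on the tool from outside, world axes, zero at the start; "ft_torque": the same for the moment, N m; "finger_gap": finger opening in mm; "grip_force": force on a finger pad.
Only numpy, scipy, OpenCV 4.12 (cv2) and the standard library are available. Lean on these libraries where they do the work, as an engineer would, in place of code of your own. Each camera call takes 0.05 s, during which the arm holds its last target. There are 200 camera calls.

### The job

Swing both bail arms of the crate in, so that their bars lie down across its mouth, then lift the bottle caddy by its handle and stack it gently on the bars, with the grooves of its underside fully seated over both bars and the caddy centred on the crate. Keep the two bottles standing in the caddy, do not tip it, and leave the other things on the bench where they are; let go at the end.

Things in the scene. Friction and masses are not known exactly. Their poses are not given: they have to be found in the camera images.
- crate: open grey plastic crate, 120 (its x) x 190 (its y) x 85 mm high, walls 5 mm, with a U-shaped steel bail arm at each y end; screwed to the bench by a 5 mm high flange at each end (to 111 mm from the centre). Two white bottles stand in it, tops 50 mm above the bench. Origin: centre of its underside; z up.
- bail_a (a joint): hinge of bail arm A, at the crate's +y end. 0 = swung fully in, bar lying across the rims over the mouth; grows as the arm swings up and outward over the crate's end: upright at 1.33, level outside at 2.9, stop at 3.3. The arm's angle above inward level is 0.243 + value. Stiff (0.045 N m, about 1 N at the bar): it stays where it is left.
- bail_a_bar (a point): middle of the crossbar of bail arm A: a round steel bar 10 mm thick, 132 mm long, parallel to the crate's x. The arm is a plain U, 50 mm from hinge axis to bar centre, its legs outside the long walls. Swung in, this point is +36.5 mm along the crate's y and 90 mm up.
- bail_a_hinge (a point): middle of the hinge axis of bail arm A (parallel to the crate's x), +85 mm along the crate's y and 78 mm up in the crate's frame.
- bail_b (a joint): hinge of bail arm B, at the crate's -y end. 0 = swung fully in, bar lying across the rims over the mouth; grows as the arm swings up and outward over the crate's end: upright at 1.33, level outside at 2.9, stop at 3.3. The arm's angle above inward level is 0.243 + value. Stiff (0.045 N m, about 1 N at the bar): it stays where it is left.
- bail_b_bar (a point): middle of the crossbar of bail arm B: a round steel bar 10 mm thick, 132 mm long, parallel to the crate's x. The arm is a plain U, 50 mm from hinge axis to bar centre, its legs outside the long walls. Swung in, this point is -36.5 mm along the crate's y and 90 mm up.
- bail_b_hinge (a point): middle of the hinge axis of bail arm B (parallel to the crate's x), -85 mm along the crate's y and 78 mm up in the crate's frame.
- caddy: loose white carrying caddy, 100 (its x) x 160 (its y) mm, walls 55 mm high, rim lip 106 x 166 mm, about 0.5 kg with two bottles; drops into the crate if the bail arms are not in. Origin: centre of its underside; z up. Seated on the bars it lies 89 mm above the crate's origin, centred, x axes parallel (either way round); 95 mm if the bars miss the grooves.
- caddy_grooves (a point): caddy's origin raised 6 mm, at the roof of its two underside grooves: both run along the caddy's x over its full width, 18 mm wide, 6 mm deep, centred at +36.5 and -36.5 mm along its y. Each takes one bail bar.
- caddy_grip (a point): centre of the caddy's black handle bar, 100 mm above the caddy's origin: it runs along the caddy's x, 100 mm long, 16 mm thick (along y), 20 mm high; 36 mm free below it down to the bottle tops.
- caddy_bottle_a: loose white square bottle, 55 x 55 x 44 mm, 60 g, standing in the caddy on its +y side (floor 10 mm above the caddy's underside). Origin: centre of its underside; z up.
- caddy_bottle_b: loose white square bottle, 55 x 55 x 44 mm, 60 g, standing in the caddy on its -y side (floor 10 mm above the caddy's underside). Origin: centre of its underside; z up.
- timer: bystander: small white timer, 62 x 66 x 18 mm, behind the work. Origin: centre of its underside.
- marker: bystander: marker pen lying pointing away from the robot, 13 x 135 x 13 mm, between the crate and the caddy. Origin: centre of its underside.
- note_pad: bystander: white note pad, 107 x 81 x 10 mm, behind the work. Origin: centre of its underside.
- petri: bystander: petri dish, 61 mm across, 14 mm high, between the crate and the caddy. Origin: centre of its underside.
- tape_roll: bystander: roll of tape, 61 mm across, 25 mm high, at the left. Origin: centre of its underside.
Not all that is in view belongs to the job. What is shaped like the caddy_bottle_b but black or brown is not meant.

How it is judged:
By the outcome, as a careful person would: the job done as asked, in the order asked, and still so for the second after the job is handed in, with the robot touching nothing.
It also fails if it takes over 67 s, if anything falls off the work surface, if the arm or the gripper's body presses on something with over 40 N, if the wrist force passes 120 N, or if a joint passes its speed limit or range.

## Working session

There is one attempt and no reset: what is moved stays moved. The work goes in short steps, Python scripts to look and compute and a tool call to move; the robot and the scene stay as the last step left them, time stands still between calls to the robot, and variables do not carry over. Pictures are saved under pics/ and viewed, at most 10 in all, crops included, and the job is handed in when it is done.

Besides the shell and the picture viewer there is one more tool, called after "Emit:" by a JSON object that holds its "name" and its "arguments", one argument or row to a line. step_arm: Moves the arm, as the interface text tells. Shifts and turns lie within -1 to 1; 1 stands for 250 mm of shift or 120 degrees of turn. Its arguments: {"type":"object","properties":{"steps":{"type":"array","items":{"type":"array","items":{"type":"number","minimum":-1,"maximum":1}}},"force":{"type":"number"}},"required":["steps"]}

```bash
mkdir -p pics; ls
cat > h.py <<'E'
import numpy as np, cv2
from workcell import ctrl, imaging
def cam(n):
    m=imaging.camera_model(n); K=np.array(m["mtx"],float)
    if "rvec" in m:
        R=cv2.Rodrigues(np.array(m["rvec"],float))[0]; t=np.array(m["tvec"],float).ravel()
        return K,R.T,-R.T@t
    s=ctrl.read_state(); T=np.eye(4); T[:3,:3]=cv2.Rodrigues(np.array(s["tcp_rot"],float))[0]; T[:3,3]=s["ee_pos"]
    C=T@np.array(m["T_tool_cam"]); return K,C[:3,:3],C[:3,3]
def cloud(n):
    c=cam(n); p,d=imaging.grab_frame(n); K,R,o=c
    v,u=np.mgrid[:d.shape[0],:d.shape[1]]
    P=np.stack([(u-K[0,2])/K[0,0]*d,(v-K[1,2])/K[1,1]*d,d],-1)@R.T+o
    P[d==0]=np.nan
    return p,d,P,c
def save(n,p): cv2.imwrite("pics/"+n,p[...,::-1])
def ray(c,u,v,z):
    K,R,o=c; r=R@np.array([(u-K[0,2])/K[0,0],(v-K[1,2])/K[1,1],1]); return o+r*(z-o[2])/r[2]
E
python3 - <<'E'
from h import *
for n in("top","side"):
    p,d,P,c=cloud(n); save(n+"0.png",p); np.savez(n+"0.npz",p=p,d=d,P=P); print(n,c[2],c[1][:,2])
print(ctrl.read_state())
E
```

```text
pics
top [ 199.61283201  140.9196825  1627.31132981] [ 0.21519785 -0.01536425 -0.9764496 ]
side [ 347.95898568 1196.12842437 1003.2566206 ] [ 0.15131084 -0.74093596 -0.65430798]
{'time_s': 0.1, 'joint_pos': array([-1.25520366e+00,  2.17678150e-01,  1.61481379e+00,  3.32440835e-06,
        1.31129356e+00, -1.12200918e-01]), 'qvel': array([-0.00157069, -0.00239764, -0.0020756 , -0.00060328, -0.00142171,
       -0.00038508]), 'joint_efforts': array([-1.12765334e-03, -3.98079693e+01, -3.04970098e+01, -1.49090906e-04,
        4.34241738e-03, -2.94072947e-06]), 'ee_pos': array([ 259.07682321, -567.95140559,  230.07824611]), 'tcp_rot': array([-3.06786756e+00, -6.66399814e-01,  3.44431352e-04]), 'wrist_force': array([0.07124803, 0.76249954, 0.3977725 ]), 'ft_torque': array([-0.02843697,  0.01674628,  0.02050749]), 'grip_force': 0.0, 'finger_gap': 85.68476175947514}
```

View pics/top0.png

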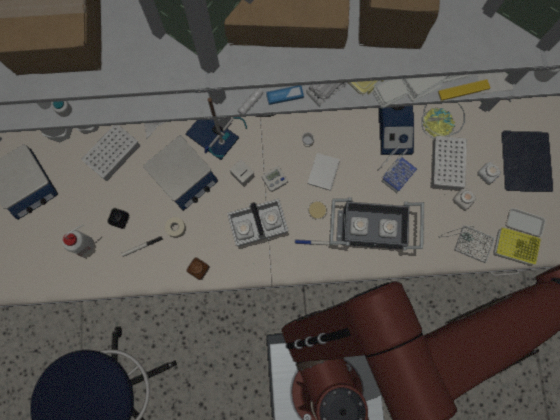

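View pics/side0.png

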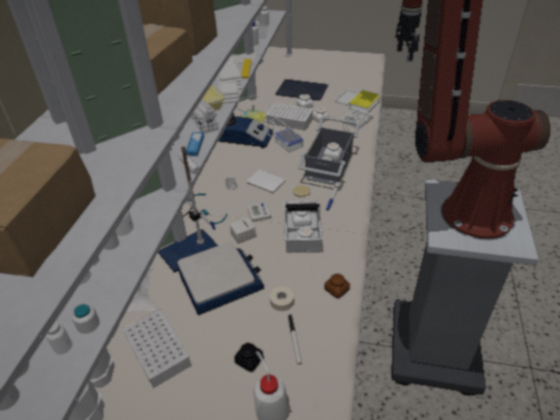

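Top view: the crate is at about (377,226), with its bails swung out at x≈336 and x≈418. The caddy is at (258,224) with a black handle, the marker at (312,242), and the petri dish at (318,210). Loose items resembling the caddy bottles are the black one at (118,218), the brown one at (198,268), the white ones at (490,172) and (465,198), and a white box at (242,173). The only caddy-shaped object with a black handle is at (258,224), so I choose that one. Next is a close crop to check it.

Run:
```python
from h import *
z=np.load("top0.npz");p,P=z["p"],z["P"]
cr=cv2.resize(p[180:275,215:440],None,fx=3.5,fy=3.5,interpolation=cv2.INTER_CUBIC)
cr=np.clip(cr*1.6,0,255).astype(np.uint8); save("crop0.png",cr)
def rect(m,l):
    Q=P[m][:,:2].astype(np.float32); print(l,m.sum(),cv2.minAreaRect(Q), P[m][:,2].min(),P[m][:,2].max())
v,u=np.mgrid[:420,:560]
Z=P[...,2]
cad=(u>222)&(u<292)&(v>195)&(v<255)
cra=(u>322)&(u<435)&(v>190)&(v<260)
for lo,hi in((30,48),(48,75),(90,125)): rect(cad&(Z>lo)&(Z<hi),"caddy%d"%lo)
rect(cra&(Z>70)&(Z<140),"crate+bails"); 
m=cra&(Z>60)
Q=P[m]; h,e=np.histogram(Q[:,1],bins=np.arange(-450,50,8)); 
for a,b in zip(e,h):
    if b: s=Q[(Q[:,1]>=a)&(Q[:,1]<a+8)]; print(int(a),b,s.min(0).round(),s.max(0).round(),np.median(s,0).round())
```

```text
caddy30 426 ((514.4923095703125, 169.42227172851562), (100.72566986083984, 166.34169006347656), 12.637890815734863) 30.137105178090223 47.98510814471456
caddy48 610 ((516.4646606445312, 169.98599243164062), (107.01492309570312, 165.7208709716797), 11.875508308410645) 48.03734627736321 74.47568392093285
caddy90 195 ((515.9653930664062, 169.97769165039062), (100.14640808105469, 19.460693359375), 12.711050033569336) 90.5960563389815 119.8195593521018
crate+bails 926 ((481.18341064453125, -187.164794921875), (270.58331298828125, 148.91688537597656), 81.41967010498047) 70.03958093584356 117.3107018466585
-330 27 [ 473. -328.   99.] [ 530. -322.  115.] [ 512. -324.  106.]
-322 67 [ 448. -322.   95.] [ 530. -314.  115.] [ 494. -318.  107.]
-314 66 [ 393. -314.   94.] [ 533. -306.  117.] [ 443. -310.  108.]
-306 34 [ 393. -306.   91.] [ 534. -298.  117.] [ 412. -304.  105.]
-298 20 [ 394. -298.   82.] [ 535. -290.  112.] [ 527. -295.   94.]
-290 59 [ 395. -289.   60.] [ 540. -282.  105.] [ 507. -284.   83.]
-282 95 [ 396. -282.   60.] [ 541. -274.  103.] [ 469. -278.   83.]
-274 48 [ 397. -2
[... 1181 characters left out ...]
 90.] [ 488. -133.   83.]
-130 22 [ 427. -130.   60.] [ 555. -123.   92.] [ 489. -127.   81.]
-122 29 [ 428. -122.   61.] [ 567. -114.   95.] [ 548. -118.   81.]
-114 27 [ 432. -114.   66.] [ 567. -106.   89.] [ 551. -111.   82.]
-106 57 [ 431. -106.   62.] [565. -98.  92.] [ 536. -102.   83.]
-98 86 [420. -98.  61.] [569. -90.  94.] [484. -94.  82.]
-90 44 [425. -90.  60.] [568. -82.  92.] [451. -88.  76.]
-82 20 [427. -81.  63.] [571. -74.  86.] [497. -78.  74.]
-74 27 [429. -73.  61.] [570. -66.  81.] [556. -69.  70.]
-66 56 [430. -66.  60.] [569. -58.  79.] [522. -62.  67.]
-58 59 [431. -58.  61.] [534. -50.  75.] [478. -55.  67.]
-50 29 [432. -50.  61.] [484. -42.  72.] [448. -48.  67.]
```

View pics/crop0.png

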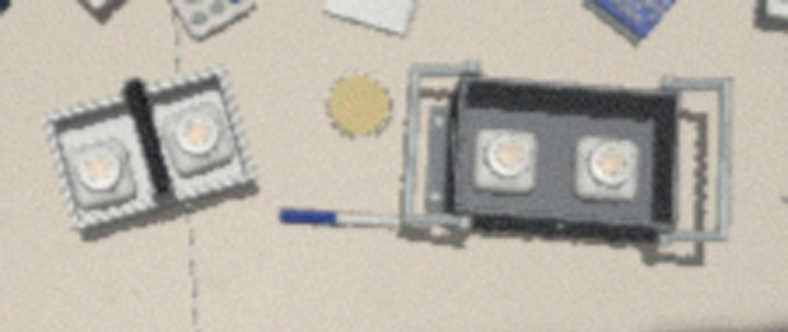

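The close crop confirms it. The caddy at left has a black handle, two bottles and yaw ≈+12.6°. The crate at right has its bails out: A on the left, below level, and B on the right, above level. I'll bring the wrist camera over for an accurate crate pose.

Emit:
{"name": "step_arm", "arguments": {
  "steps": [
    [0, 0.44, 0.76, 0.3, 0, 0, -0.275],
    [0, 0.44, 0.76, 0.3, 0, 0, -0.275],
    [0, 0.44, 0.76, 0.3, 0, 0, -0.275],
    [0, 0.44, 0.76, 0.3, 0, 0, -0.275],
    [0, 0.44, 0.76, 0.3, 0, 0, -0.275],
    [0, 0.44, 0.76, 0.3, 0, 0, -0.275]
  ]
}}

```text
time_s: 0.7
ee_pos: [371.5, -376.1, 308.3]
tcp_rot: [3.132, -0.225, 0.005]
wrist_force: [-1.1, -1.2, 0.3]
finger_gap: 85.5
grip_force: 0.0
```

Emit:
{"name": "step_arm", "arguments": {
  "steps": [
    [0, 0.32, 0.72, 0.2, 0, 0, 0],
    [0, 0.32, 0.72, 0.2, 0, 0, 0],
    [0, 0.32, 0.72, 0.2, 0, 0, 0],
    [0, 0.32, 0.72, 0.2, 0, 0, 0],
    [0, 0.32, 0.72, 0.2, 0, 0, 0],
    [0, 0.32, 0.72, 0.2, 0, 0, 0],
    [0, 0.32, 0.72, 0.2, 0, 0, 0]
  ]
}}

```text
time_s: 1.4
ee_pos: [448.6, -199.7, 355.2]
tcp_rot: [3.133, -0.234, -0.003]
wrist_force: [0.6, -0.9, 0.3]
finger_gap: 85.4
grip_force: 0.0
```

Run:
```python
from h import *
p,d,P,c=cloud("wrist"); save("w1.png",p); np.savez("w1.npz",p=p,d=d,P=P)
s=ctrl.read_state(); print(s["time_s"],s["ee_pos"],s["tcp_rot"],c[2],c[1][:,2])
```

```text
1.45 [ 448.47485525 -199.93609285  355.11888534] [-3.13255466  0.23546718  0.00321307] [ 521.90648797 -210.49327569  498.23892243] [-0.29020537  0.04440868 -0.95593342]
```

View pics/w1.png

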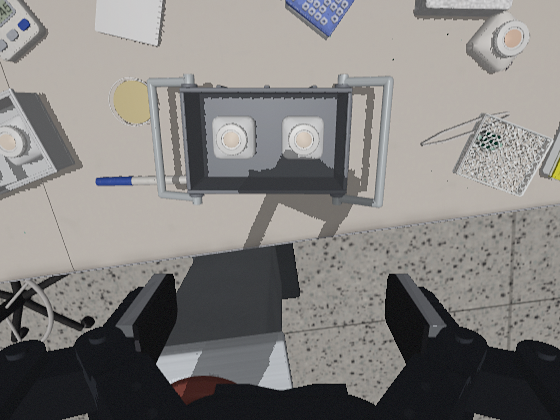

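Wrist view: the crate rim spans (183–350, 88–193), bar A is at column ≈155 and bar B at column ≈383. The marker's white end passes under bar A, and it lies well below the fingers' path. Now I'll measure the rim and bars.

Run:
```python
from h import *
z=np.load("w1.npz");P=z["P"]; v,u=np.mgrid[:420,:560]
Z=P[...,2]
reg=(u>140)&(u<405)&(v>65)&(v<215)
print("bench z",np.nanmedian(Z[(v>40)&(v<60)&(u>180)&(u<280)]))
# end walls rims: thin strips cols; use interior rows 100..185
def line(m,l):
    Q=P[m]; vx,vy,x,y=cv2.fitLine(Q[:,:2].astype(np.float32),cv2.DIST_HUBER,0,.01,.01).ravel()
    print(l,m.sum(),"c",Q.mean(0).round(1),"mid",((Q.min(0)+Q.max(0))/2).round(1),"ang",round(np.degrees(np.arctan2(vy,vx)),2),"zmed/max",np.median(Q[:,2]).round(1),np.percentile(Q[:,2],95).round(1)); return Q
rim=reg&(abs(Z-85)<2.5)
line(rim&(v>98)&(v<184)&(abs(u-184)<14),"endA"); line(rim&(v>98)&(v<184)&(abs(u-350)<14),"endB")
line(rim&(u>200)&(u<330)&(v>185)&(v<200),"near"); line(rim&(u>200)&(u<330)&(v>78)&(v<98),"far")
A=reg&(u<172)&(Z>40)&(v>90)&(v<185); B=reg&(u>365)&(Z>70)&(v>90)&(v<190)
line(A,"barA");line(B,"barB")
line(reg&(u<175)&(Z>40),"bailA");
```

```text
bench z 0.4949049311758813
endA 403 c [495.2 -96.4  85.1] mid [493.5 -96.   85. ] ang -8.6 zmed/max 85.2 86.5
endB 390 c [ 468.3 -278.6   85. ] mid [ 466.3 -278.3   84.9] ang -8.59 zmed/max 85.0 86.4
near 614 c [ 423.5 -178.7   84.9] mid [ 423.8 -176.    84.9] ang 81.31 zmed/max 85.0 86.4
far 641 c [ 537.  -195.4   85.2] mid [ 537.  -195.4   85.2] ang 81.43 zmed/max 85.2 86.6
barA 821 c [502.9 -58.1  66.2] mid [500.6 -57.3  64.6] ang -8.72 zmed/max 66.5 68.3
barB 937 c [ 465.8 -313.7  107.1] mid [ 463.6 -314.   105.7] ang -8.69 zmed/max 107.4 109.1
bailA 1303 c [508.2 -62.2  67.5] mid [499.1 -69.9  69.2] ang -9.75 zmed/max 66.9 74.2
```

Crate: centre (480.2, −187.3), yaw −8.6°. Bar A is at crate (y 132.5, z 62.5) and bar B at (−127, 103.5). I'll grip each bar across and carry it along its arc.

Emit:
{"name": "step_arm", "arguments": {
  "steps": [
    [0.65, 0.204, 0.58, -0.4, 0, 0, 0],
    [0.65, 0.204, 0.58, -0.4, 0, 0, 0],
    [0.65, 0.204, 0.58, -0.4, 0, 0, 0],
    [0.65, 0.204, 0.58, -0.4, 0, 0, 0],
    [0.65, 0.204, 0.58, -0.85, 0, 0, 0],
    [0.65, 0.204, 0.58, -0.85, 0, 0, 0],
    [0.65, 0.204, 0.58, -0.85, 0, 0, 0],
    [0.65, 0.204, 0.58, -0.85, 0, 0, 0]
  ],
  "force": 40
}}

```text
time_s: 2.25
ee_pos: [497.6, -54.4, 140.8]
tcp_rot: [-3.132, 0.236, 0.011]
wrist_force: [-0.5, 0.4, 0.8]
finger_gap: 30.0
grip_force: 0.0
```

Emit:
{"name": "step_arm", "arguments": {
  "steps": [
    [0.65, 0, 0, -0.1, 0, 0, 0],
    [0.65, 0, 0, -0.22, 0, 0, 0],
    [0.65, 0, 0, -0.33, 0, 0, 0],
    [0.65, 0, 0, -0.4, 0, 0, 0],
    [0.65, 0, 0, -0.4, 0, 0, 0],
    [0.65, 0, 0, -0.4, 0, 0, 0]
  ]
}}

```text
time_s: 2.85
ee_pos: [502.6, -54.9, 46.2]
tcp_rot: [3.132, -0.234, 0.006]
wrist_force: [0.5, 0.4, 0.3]
finger_gap: 30.1
grip_force: 0.0
```

Emit:
{"name": "step_arm", "arguments": {
  "steps": [
    [1, 0, -0.008, 0, 0, 0, 0],
    [1, 0, -0.012, 0, 0, 0, 0],
    [1, 0, -0.012, 0, 0, 0, 0],
    [1, 0, -0.012, 0, 0, 0, 0],
    [1, 0, -0.012, 0, 0, 0, 0]
  ]
}}

```text
time_s: 3.35
ee_pos: [502.5, -57.7, 45.3]
tcp_rot: [3.131, -0.232, 0.008]
wrist_force: [3.2, -3.0, 3.9]
finger_gap: 8.0
grip_force: 39.2
```

Emit:
{"name": "step_arm", "arguments": {
  "steps": [
    [1, 0.001, 0.005, 0.03, 0, 0, 0],
    [1, 0.0015, 0.01, 0.062, 0, 0, 0],
    [1, 0.001, 0.006, 0.097, 0, 0, 0],
    [1, 0, -0.002, 0.13, 0, 0, 0],
    [1, -0.0025, -0.017, 0.162, 0, 0, 0],
    [1, -0.0055, -0.036, 0.19, 0, 0, 0],
    [1, -0.009, -0.061, 0.215, 0, 0, 0],
    [1, -0.0135, -0.089, 0.235, 0, 0, 0],
    [1, -0.018, -0.12, 0.25, 0, 0, 0],
    [1, -0.023, -0.153, 0.259, 0, 0, 0]
  ]
}}

```text
time_s: 4.35
ee_pos: [498.2, -87.9, 114.2]
tcp_rot: [-3.117, 0.236, -0.008]
wrist_force: [-5.2, 19.4, 33.7]
finger_gap: 8.2
grip_force: 41.6
```

Emit:
{"name": "step_arm", "arguments": {
  "steps": [
    [1, -0.0025, -0.016, 0.017, 0, 0, 0],
    [1, -0.006, -0.042, 0.018, 0, 0, 0],
    [1, -0.01, -0.068, 0.015, 0, 0, 0],
    [1, -0.014, -0.093, 0.008, 0, 0, 0],
    [1, -0.018, -0.117, -0.001, 0, 0, 0],
    [1, -0.021, -0.14, -0.014, 0, 0, 0],
    [1, -0.024, -0.161, -0.029, 0, 0, 0],
    [1, -0.028, -0.185, -0.054, 0, 0, 0]
  ]
}}

```text
time_s: 5.15
ee_pos: [490.0, -140.2, 96.6]
tcp_rot: [-3.13, 0.234, -0.009]
wrist_force: [5.2, 4.9, 0.9]
finger_gap: 8.2
grip_force: 43.5
```

Emit:
{"name": "step_arm", "arguments": {
  "steps": [
    [1, -0.003, -0.02, -0.028, 0, 0, 0],
    [1, -0.005, -0.034, -0.06, 0, 0, 0],
    [1, -0.006, -0.041, -0.08, 0, 0, 0],
    [1, -0.006, -0.041, -0.084, 0, 0, 0]
  ]
}}

```text
time_s: 5.55
ee_pos: [488.3, -151.4, 74.6]
tcp_rot: [-3.132, 0.234, -0.008]
wrist_force: [5.9, -0.3, 2.9]
finger_gap: 8.0
grip_force: 46.1
```

Emit:
{"name": "step_arm", "arguments": {
  "steps": [
    [0.65, 0, 0, 0, 0, 0, 0],
    [0.65, 0, 0, 0, 0, 0, 0],
    [0.65, 0, 0, 0.12, 0, 0, 0],
    [0.65, 0, 0, 0.3, 0, 0, 0],
    [0.65, 0, 0, 0.5, 0, 0, 0],
    [0.65, -0.1, -0.654, 0.5, 0, 0, 0],
    [0.65, -0.1, -0.654, 0.5, 0, 0, 0],
    [0.65, -0.1, -0.654, 0.5, 0, 0, 0],
    [0.65, -0.1, -0.654, 0.5, 0, 0, 0],
    [0.65, -0.1, -0.654, 0.5, 0, 0, 0]
  ]
}}

```text
time_s: 6.55
ee_pos: [459.6, -316.2, 198.0]
tcp_rot: [-3.131, 0.238, 0.003]
wrist_force: [0.0, 0.2, -0.6]
finger_gap: 30.1
grip_force: 0.0
```

Emit:
{"name": "step_arm", "arguments": {
  "steps": [
    [0.65, 0, 0, -0.12, 0, 0, 0],
    [0.65, 0, 0, -0.25, 0, 0, 0],
    [0.65, 0, 0, -0.36, 0, 0, 0],
    [0.65, 0, 0, -0.45, 0, 0, 0],
    [0.65, 0, 0, -0.45, 0, 0, 0],
    [0.65, 0, 0, -0.45, 0, 0, 0],
    [1, 0, 0.008, -0.45, 0, 0, 0],
    [1, 0, 0.008, -0.45, 0, 0, 0],
    [1, 0, 0.008, -0.45, 0, 0, 0],
    [1, 0, 0.008, -0.45, 0, 0, 0]
  ]
}}

```text
time_s: 7.55
ee_pos: [462.1, -314.6, 88.5]
tcp_rot: [3.13, -0.232, 0.004]
wrist_force: [-1.2, -3.8, 4.1]
finger_gap: 8.3
grip_force: 39.3
```

Emit:
{"name": "step_arm", "arguments": {
  "steps": [
    [1, 0.0025, 0.015, 0.022, 0, 0, 0],
    [1, 0.005, 0.031, 0.041, 0, 0, 0],
    [1, 0.008, 0.05, 0.058, 0, 0, 0],
    [1, 0.011, 0.072, 0.072, 0, 0, 0],
    [1, 0.0145, 0.096, 0.084, 0, 0, 0],
    [1, 0.018, 0.12, 0.092, 0, 0, 0],
    [1, 0.022, 0.145, 0.097, 0, 0, 0],
    [1, 0.026, 0.171, 0.099, 0, 0, 0],
    [1, 0.03, 0.197, 0.097, 0, 0, 0],
    [1, 0.034, 0.222, 0.092, 0, 0, 0]
  ]
}}

```text
time_s: 8.55
ee_pos: [470.6, -259.8, 112.5]
tcp_rot: [3.128, -0.232, 0.004]
wrist_force: [-3.5, -4.6, 7.5]
finger_gap: 8.4
grip_force: 42.3
```

Emit:
{"name": "step_arm", "arguments": {
  "steps": [
    [1, 0.0035, 0.025, -0.009, 0, 0, 0],
    [1, 0.007, 0.048, -0.02, 0, 0, 0],
    [1, 0.011, 0.076, -0.04, 0, 0, 0],
    [1, 0.015, 0.1, -0.064, 0, 0, 0],
    [1, 0.018, 0.12, -0.093, 0, 0, 0],
    [1, 0.02, 0.132, -0.12, 0, 0, 0],
    [1, 0.021, 0.141, -0.144, 0, 0, 0],
    [1, 0.021, 0.141, -0.152, 0, 0, 0],
    [1, 0.021, 0.141, -0.154, 0, 0, 0]
  ]
}}

```text
time_s: 9.45
ee_pos: [476.2, -224.1, 75.2]
tcp_rot: [3.13, -0.231, 0.002]
wrist_force: [-8.7, -2.7, 25.3]
finger_gap: 8.3
grip_force: 44.2
```

Emit:
{"name": "step_arm", "arguments": {
  "steps": [
    [0.65, 0, 0, 0.012, 0, 0, 0],
    [0.65, 0, 0, 0.012, 0, 0, 0],
    [0.65, 0, 0, 0.15, 0, 0, 0],
    [0.65, 0, 0, 0.35, 0, 0, 0],
    [0.65, 0, 0, 0.55, 0, 0, 0],
    [0.5, -0.1, 0.3, 0.9, 0, 0, 0],
    [0.5, -0.1, 0.5, 1, 0, 0, 0],
    [0.5, -0.1, 0.7, 1, 0, 0, 0],
    [0.5, -0.1, 0.9, 1, 0, 0, 0],
    [0.5, -0.1, 0.9, 1, 0, 0, 0]
  ]
}}

```text
time_s: 10.45
ee_pos: [449.3, -5.8, 318.0]
tcp_rot: [-3.131, 0.233, 0.002]
wrist_force: [-0.1, -0.2, -0.6]
finger_gap: 42.2
grip_force: 0.0
```

Emit:
{"name": "step_arm", "arguments": {
  "steps": [
    [0.5, 0, 0, 0.15, 0, 0, 0],
    [0.5, 0, 0, 0.25, 0, 0, 0],
    [0.5, 0, 0, 0.25, 0, 0, 0],
    [0.5, 0, 0, 0.25, 0, 0, 0]
  ]
}}

```text
time_s: 10.85
ee_pos: [450.0, -7.7, 379.9]
tcp_rot: [-3.132, 0.231, 0.002]
wrist_force: [0.1, 0.2, -0.6]
finger_gap: 42.5
grip_force: 0.0
```

Run:
```python
from h import *
p,d,P,c=cloud("wrist"); save("w2.png",p); np.savez("w2.npz",p=p,d=d,P=P)
s=ctrl.read_state(); print(s["time_s"],s["ee_pos"],s["tcp_rot"])
```

```text
10.9 [449.55721709  -7.92440437 378.91566675] [-3.13176974  0.23203247  0.00539952]
```

View pics/w2.png

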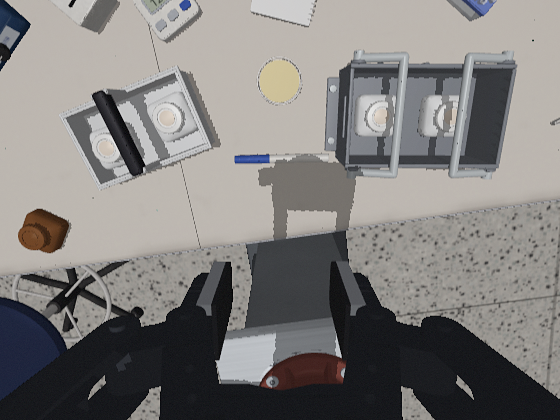

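Wrist view 2: both bars now lie across the crate's mouth, at columns ≈400 and ≈462. The caddy, with its handle running (98,95)–(138,172), is undisturbed, and so are the marker and petri dish. Now I'll measure the bars and handle.

Run:
```python
from h import *
z=np.load("w2.npz");P=z["P"]; p=z["p"].astype(int); v,u=np.mgrid[:420,:560]; Z=P[...,2]
def line(m,l):
    Q=P[m]; vx,vy,x,y=cv2.fitLine(Q[:,:2].astype(np.float32),cv2.DIST_HUBER,0,.01,.01).ravel()
    print(l,m.sum(),"c",Q.mean(0).round(1),"rect",cv2.minAreaRect(Q[:,:2].astype(np.float32)),"ang",round(np.degrees(np.arctan2(vy,vx)),2),"z5/50/95",np.percentile(Q[:,2],[5,50,95]).round(1)); return Q
line((abs(u-400)<18)&(v>75)&(v<160)&(Z>88),"A");line((abs(u-462)<22)&(v>75)&(v<160)&(Z>88),"B")
cad=(u>50)&(u<225)&(v>60)&(v<195)
line(cad&(Z>100),"handle"); line(cad&(abs(Z-55)<4)&(p.sum(-1)>350),"rim"); 
rim=(u>330)&(u<520)&(abs(Z-85)<2.5)&(v>75)&(v<160)
line(rim&(u<362),"endA"); line(rim&(u>490),"endB")
```

```text
A 752 c [ 485.5 -149.2   96.5] rect ((483.982666015625, -149.8805389404297), (10.632589340209961, 93.42919158935547), 81.70274353027344) ang -8.86 z5/50/95 [93.2 96.8 98.6]
B 788 c [ 474.8 -221.5   93.7] rect ((472.8949890136719, -222.4296112060547), (10.615550994873047, 94.2900390625), 81.2393569946289) ang -8.66 z5/50/95 [90.4 94.1 96. ]
handle 1506 c [517.6 169.1 108.8] rect ((515.708740234375, 170.63949584960938), (99.80520629882812, 22.099157333374023), 12.048127174377441) ang 11.69 z5/50/95 [102.2 109.8 111.6]
rim 3236 c [518.  166.7  54.7] rect ((515.7470703125, 171.4808349609375), (106.02288818359375, 166.46078491210938), 11.948243141174316) ang -74.46 z5/50/95 [52.4 54.8 56.7]
endA 368 c [493.3 -95.2  85. ] rect ((491.5460205078125, -95.17430114746094), (5.379305839538574, 95.67664337158203), 81.30318450927734) ang -8.63 z5/50/95 [83.3 85.  86.6]
endB 423 c [ 466.3 -277.7   84.7] rect ((464.4112243652344, -277.534423828125), (6.739084720611572, 95.618408203125), 81.75271606445312) ang -8.42 z5/50/95 [83.  84.8 86.3]
```

Bar A sits about 3 mm high, so I'll press it home with the closed fingertips before taking the caddy.

Emit:
{"name": "step_arm", "arguments": {
  "steps": [
    [1, 0.144, -0.573, -0.5, 0, 0, 0],
    [1, 0.144, -0.573, -0.5, 0, 0, 0],
    [1, 0.144, -0.573, -0.5, 0, 0, 0],
    [1, 0.144, -0.573, -0.5, 0, 0, 0],
    [1, 0.144, -0.573, -0.92, 0, 0, 0],
    [1, 0.144, -0.573, -0.92, 0, 0, 0],
    [1, 0.144, -0.573, -0.92, 0, 0, 0],
    [1, 0.144, -0.573, -0.92, 0, 0, 0],
    [1, 0.144, -0.573, -0.92, 0, 0, 0]
  ]
}}

```text
time_s: 11.8
ee_pos: [487.6, -152.2, 152.9]
tcp_rot: [3.132, -0.232, 0.004]
wrist_force: [0.1, 0.4, 1.1]
finger_gap: -0.0
grip_force: 0.0
```

Emit:
{"name": "step_arm", "arguments": {
  "steps": [
    [1, 0, 0, -0.1, 0, 0, 0],
    [1, 0, 0, -0.19, 0, 0, 0],
    [1, 0, 0, -0.21, 0, 0, 0],
    [1, 0, 0, -0.22, 0, 0, 0],
    [1, 0, 0, -0.23, 0, 0, 0],
    [1, 0, 0, -0.235, 0, 0, 0],
    [1, 0, 0, -0.235, 0, 0, 0]
  ]
}}

```text
time_s: 12.5
ee_pos: [488.1, -152.5, 94.8]
tcp_rot: [3.132, -0.232, 0.006]
wrist_force: [-2.1, -0.1, 5.9]
finger_gap: 0.1
grip_force: 2.8
```

Emit:
{"name": "step_arm", "arguments": {
  "steps": [
    [1, 0, 0, -0.008, 0, 0, 0],
    [1, 0, 0, -0.012, 0, 0, 0],
    [1, 0, 0, -0.012, 0, 0, 0]
  ]
}}

```text
time_s: 12.8
ee_pos: [488.3, -152.6, 94.5]
tcp_rot: [3.132, -0.232, 0.004]
wrist_force: [-6.9, 3.2, 20.1]
finger_gap: -0.1
grip_force: 10.1
```

Emit:
{"name": "step_arm", "arguments": {
  "steps": [
    [1, 0, 0, 0.15, 0, 0, 0],
    [1, 0, 0, 0.35, 0, 0, 0],
    [1, 0, 0, 0.5, 0, 0, 0],
    [0.4, 0.05, 0.25, 0.5, 0, 0, 0.172],
    [0.4, 0.05, 0.5, 0.5, 0, 0, 0.172],
    [0.4, 0.05, 0.7, 0.5, 0, 0, 0.172],
    [0.4, 0.1, 0.9, 0.5, 0, 0, 0.172],
    [0.4, 0.1, 0.9, 0.5, 0, 0, 0.172],
    [0.4, 0.1, 0.9, 0.5, 0, 0, 0.172],
    [0.4, 0.1, 0.9, 0.5, 0, 0, 0.172]
  ]
}}

```text
time_s: 13.8
ee_pos: [511.6, 73.6, 215.1]
tcp_rot: [3.123, 0.335, 0.002]
wrist_force: [0.2, -0.2, 1.0]
finger_gap: 51.3
grip_force: 0.0
```

Run:
```python
from h import *
p,d,P,c=cloud("top"); Z=P[...,2]; v,u=np.mgrid[:420,:560]
s=ctrl.read_state(); print(s["time_s"],s["ee_pos"],s["tcp_rot"])
ex=np.array([.9888,-.1495]);ey=np.array([.1495,.9888])
q=(P[...,:2]-[480,-187]); a=q@ex; b=q@ey
for sg in(1,-1):
    m=(abs(a)<50)&(abs(b-sg*36.5)<14)&(Z>86); print(sg,m.sum(),b[m].mean(),np.percentile(Z[m],[50,95]))
save("t2.png",cv2.resize(p[150:300,180:440],None,fx=3,fy=3,interpolation=cv2.INTER_CUBIC))
```

```text
13.85 [511.50673927  72.87403758 214.8235112 ] [3.12317061e+00 3.32848472e-01 1.25389084e-03]
1 110 36.0264590501359 [ 94.75672228 100.49933532]
-1 112 -36.92824553552513 [ 93.8706678  100.25642261]
```

View pics/t2.png

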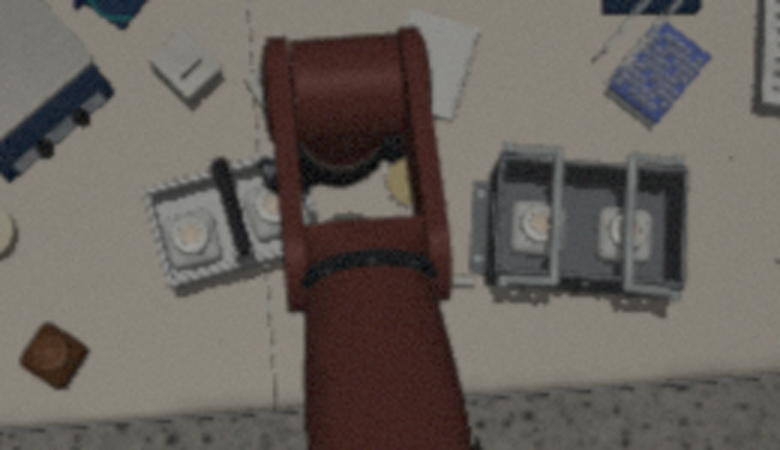

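Top view: both bars lie across the mouth at crop columns ≈555 and ≈630, level and at ±36.5 mm. Now for the caddy.

Emit:
{"name": "step_arm", "arguments": {
  "steps": [
    [0.4, 0.017, 0.2, 0, 0, 0, 0],
    [0.4, 0.017, 0.392, 0, 0, 0, 0],
    [0.4, 0.017, 0.392, -0.1, 0, 0, 0],
    [0.4, 0.017, 0.392, -0.2, 0, 0, 0],
    [0.4, 0.017, 0.392, -0.2, 0, 0, 0],
    [0.4, 0.017, 0.392, -0.2, 0, 0, 0]
  ]
}}

```text
time_s: 14.45
ee_pos: [515.5, 170.0, 164.2]
tcp_rot: [3.124, 0.329, -0.002]
wrist_force: [-0.2, 0.5, 0.9]
finger_gap: 51.4
grip_force: 0.0
```

Emit:
{"name": "step_arm", "arguments": {
  "steps": [
    [0.4, 0, 0.002, -0.1, 0, 0, 0],
    [0.4, 0, 0.002, -0.2, 0, 0, 0],
    [0.4, 0, 0.002, -0.29, 0, 0, 0],
    [0.4, 0, 0.002, -0.33, 0, 0, 0],
    [0.4, 0, 0.002, -0.33, 0, 0, 0],
    [0.4, 0, 0.002, -0.33, 0, 0, 0],
    [0.4, 0, 0.002, -0.33, 0, 0, 0]
  ]
}}

```text
time_s: 15.15
ee_pos: [517.3, 172.0, 83.7]
tcp_rot: [-3.124, -0.332, -0.006]
wrist_force: [0.2, 0.5, 0.1]
finger_gap: 51.2
grip_force: 0.0
```

Emit:
{"name": "step_arm", "arguments": {
  "steps": [
    [0.6, 0, 0, 0, 0, 0, 0],
    [0.75, 0, 0, 0, 0, 0, 0],
    [0.9, 0, 0, 0, 0, 0, 0],
    [0.9, 0, 0, 0, 0, 0, 0],
    [0.9, 0, 0, 0, 0, 0, 0],
    [0.9, 0, 0, 0, 0, 0, 0]
  ],
  "force": 60
}}

```text
time_s: 15.75
ee_pos: [516.3, 171.6, 82.5]
tcp_rot: [3.123, 0.333, 0.002]
wrist_force: [0.2, -2.6, 5.4]
finger_gap: 14.8
grip_force: 61.6
```

Emit:
{"name": "step_arm", "arguments": {
  "steps": [
    [1, 0, 0, 0.02, 0, 0, 0],
    [1, 0, 0, 0.06, 0, 0, 0],
    [1, 0, 0, 0.12, 0, 0, 0],
    [1, 0, 0, 0.19, 0, 0, 0],
    [1, 0, 0, 0.26, 0, 0, 0],
    [1, 0, 0, 0.34, 0, 0, 0],
    [1, 0, 0, 0.42, 0, 0, 0],
    [1, 0, 0, 0.48, 0, 0, 0],
    [1, 0, 0, 0.5, 0, 0, 0],
    [1, 0, 0, 0.5, 0, 0, 0]
  ]
}}

```text
time_s: 16.75
ee_pos: [516.0, 172.0, 207.8]
tcp_rot: [-3.124, -0.333, -0.003]
wrist_force: [0.7, 0.9, -5.8]
finger_gap: 14.7
grip_force: 60.2
```

Emit:
{"name": "step_arm", "arguments": {
  "steps": [
    [1, -0.002, -0.02, 0, 0, 0, -0.003],
    [1, -0.006, -0.06, 0, 0, 0, -0.008],
    [1, -0.013, -0.13, 0, 0, 0, -0.017],
    [1, -0.021, -0.21, 0, 0, 0, -0.027],
    [1, -0.03, -0.3, 0, 0, 0, -0.038],
    [1, -0.039, -0.39, 0, 0, 0, -0.05],
    [1, -0.048, -0.48, 0, 0, 0, -0.062],
    [1, -0.057, -0.57, 0, 0, 0, -0.074],
    [1, -0.066, -0.66, 0, 0, 0, -0.086],
    [1, -0.075, -0.75, 0, 0, 0, -0.098]
  ]
}}

```text
time_s: 17.75
ee_pos: [495.5, -17.3, 205.5]
tcp_rot: [3.142, 0.008, -0.004]
wrist_force: [0.5, 0.3, -4.7]
finger_gap: 14.8
grip_force: 60.1
```

Emit:
{"name": "step_arm", "arguments": {
  "steps": [
    [1, -0.009, -0.09, 0, 0, 0, -0.012],
    [1, -0.018, -0.18, 0, 0, 0, -0.024],
    [1, -0.027, -0.27, 0, 0, 0, -0.034],
    [1, -0.036, -0.36, 0, 0, 0, -0.044],
    [1, -0.045, -0.45, 0, 0, 0, -0.053],
    [1, -0.053, -0.53, 0, 0, 0, -0.062],
    [1, -0.06, -0.6, 0, 0, 0, -0.069],
    [1, -0.066, -0.65, 0, 0, 0, -0.074],
    [1, -0.069, -0.68, 0, 0, 0, -0.075],
    [1, -0.069, -0.685, 0, 0, 0, -0.075]
  ]
}}

```text
time_s: 18.75
ee_pos: [479.1, -187.6, 206.3]
tcp_rot: [-3.132, 0.238, 0.001]
wrist_force: [0.8, 0.7, -5.2]
finger_gap: 14.9
grip_force: 60.1
```

Emit:
{"name": "step_arm", "arguments": {
  "steps": [
    [1, 0, 0, 0, 0, 0, 0],
    [1, 0, 0, 0, 0, 0, 0],
    [1, 0, 0, 0, 0, 0, 0],
    [1, 0, 0, 0, 0, 0, 0]
  ]
}}

```text
time_s: 19.15
ee_pos: [479.7, -186.4, 206.8]
tcp_rot: [-3.133, 0.234, -0.0]
wrist_force: [0.0, -0.2, -5.3]
finger_gap: 14.9
grip_force: 60.1
```

Run:
```python
from h import *
p,d,P,c=cloud("wrist"); save("w3.png",p); np.savez("w3.npz",p=p,d=d,P=P)
s=ctrl.read_state(); print(s["time_s"],s["ee_pos"],s["tcp_rot"])
```

```text
19.2 [ 479.66386114 -186.46660897  206.75989198] [-3.13273202e+00  2.34513586e-01 -7.82078894e-05]
```

View pics/w3.png

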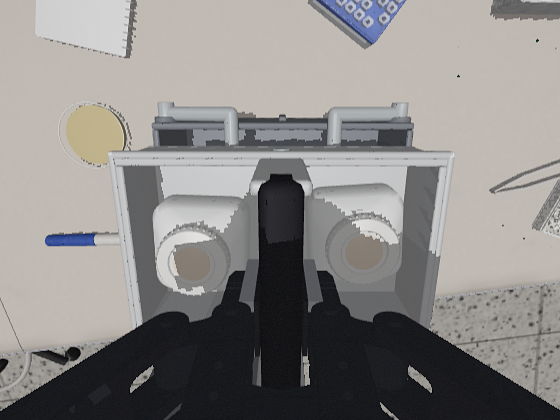

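Wrist view 3: the caddy hangs level over the crate with both bottles standing. The bar ends show at columns ≈232 and ≈333 and the caddy's far rim spans (110–453, 157). I'll check the alignment numerically.

Run:
```python
from h import *
z=np.load("w3.npz");P=z["P"]; Z=P[...,2]; v,u=np.mgrid[:420,:560]
ex=np.array([.9888,-.1495]);ey=np.array([.1495,.9888]); q=P[...,:2]-[480,-187]; a=q@ex;b=q@ey
m=(v>145)&(v<300)&(u>100)&(u<465)&(abs(Z-180)<4)
print("rim z",np.percentile(Z[m],[10,50,90]),"y ext",np.percentile(b[m],[.5,99.5]),"x max",np.percentile(a[m],99.5))
far=m&(a>np.percentile(a[m],99.5)-5); k=np.polyfit(b[far],a[far],1); print("yaw err deg",-np.degrees(np.arctan(k[0])), "z slope",np.polyfit(b[far],Z[far],1)[0])
for lo,hi in((205,245),(325,360)):
    t=(u>lo)&(u<hi)&(v>118)&(v<146)&(abs(Z-92)<5); print("bar",t.sum(),(b[t].min()+b[t].max())/2,b[t].min(),b[t].max(),np.percentile(Z[t],95))
t=(v>95)&(v<150)&(u>150)&(u<415)&(Z>60)&(Z<100); 
t2=t&(abs(Z-85)<2)&(a>50)&(a<64); print("crate far rim x",np.percentile(a[t2],[1,50,99]))
```

```text
rim z [177.15501887 178.69656118 180.10810978] y ext [-81.41235256  83.1584059 ] x max 51.25434832911359
yaw err deg -0.03358709929221703 z slope -0.00044883200100550403
bar 422 42.64296981224673 31.123032638823897 54.16290698566957 96.23780528593356
bar 416 -42.969264969558125 -54.51082498662518 -31.427704952491062 96.12308796341715
crate far rim x [51.12038919 57.55420212 63.73740061]
```

Emit:
{"name": "step_arm", "arguments": {
  "steps": [
    [1, 0.0035, -0.0045, -0.015, 0, 0, 0],
    [1, 0.0035, -0.0045, -0.035, 0, 0, 0],
    [1, 0.0035, -0.0045, -0.06, 0, 0, 0],
    [1, 0.0035, -0.0045, -0.08, 0, 0, 0],
    [1, 0.0035, -0.0045, -0.095, 0, 0, 0],
    [1, 0.0035, -0.0045, -0.104, 0, 0, 0],
    [1, 0.0035, -0.0045, -0.108, 0, 0, 0],
    [1, 0.0035, -0.0045, -0.108, 0, 0, 0]
  ]
}}

```text
time_s: 20.0
ee_pos: [480.4, -188.1, 179.6]
tcp_rot: [-3.133, 0.236, 0.0]
wrist_force: [0.3, -0.7, -6.0]
finger_gap: 15.1
grip_force: 60.1
```

Emit:
{"name": "step_arm", "arguments": {
  "steps": [
    [1, 0, 0, -0.004, 0, 0, 0],
    [1, 0, 0, -0.008, 0, 0, 0],
    [1, 0, 0, -0.012, 0, 0, 0],
    [1, 0, 0, -0.016, 0, 0, 0],
    [1, 0, 0, -0.02, 0, 0, 0],
    [1, 0, 0, -0.024, 0, 0, 0],
    [1, 0, 0, -0.026, 0, 0, 0],
    [1, 0, 0, -0.026, 0, 0, 0]
  ]
}}

```text
time_s: 20.8
ee_pos: [480.4, -188.0, 173.1]
tcp_rot: [-3.133, 0.236, 0.0]
wrist_force: [-0.2, 0.7, -4.6]
finger_gap: 14.5
grip_force: 60.1
```

Emit:
{"name": "step_arm", "arguments": {
  "steps": [
    [1, 0, 0, -0.002, 0, 0, 0],
    [1, 0, 0, -0.004, 0, 0, 0],
    [1, 0, 0, -0.006, 0, 0, 0],
    [1, 0, 0, -0.006, 0, 0, 0],
    [1, 0, 0, -0.006, 0, 0, 0]
  ]
}}

```text
time_s: 21.3
ee_pos: [480.4, -188.1, 171.7]
tcp_rot: [-3.133, 0.236, -0.0]
wrist_force: [-0.9, -0.7, -5.6]
finger_gap: 14.9
grip_force: 60.1
```

Emit:
{"name": "step_arm", "arguments": {
  "steps": [
    [1, 0, 0, -0.002, 0, 0, 0],
    [1, 0, 0, -0.004, 0, 0, 0],
    [1, 0, 0, -0.006, 0, 0, 0],
    [1, 0, 0, -0.006, 0, 0, 0],
    [1, 0, 0, -0.006, 0, 0, 0]
  ]
}}

```text
time_s: 21.8
ee_pos: [480.7, -188.2, 171.4]
tcp_rot: [3.132, -0.236, 0.001]
wrist_force: [-4.0, 1.8, 5.2]
finger_gap: 14.9
grip_force: 61.7
```

Seated: z stopped at 171.4 and the load has reversed. I'll release and withdraw.

Emit:
{"name": "step_arm", "arguments": {
  "steps": [
    [0.8, 0, 0, 0.001, 0, 0, 0],
    [0.7, 0, 0, 0.002, 0, 0, 0],
    [0.55, 0, 0, 0.002, 0, 0, 0],
    [0.45, 0, 0, 0.002, 0, 0, 0],
    [0.45, 0, 0, 0.002, 0, 0, 0],
    [0.45, 0, 0, 0.1, 0, 0, 0],
    [0.45, 0, 0, 0.25, 0, 0, 0],
    [0.45, 0, 0, 0.4, 0, 0, 0],
    [0.45, 0, 0, 0.55, 0, 0, 0],
    [0.45, 0, 0, 0.7, 0, 0, 0]
  ]
}}

```text
time_s: 22.8
ee_pos: [480.3, -188.0, 346.7]
tcp_rot: [3.133, -0.236, 0.0]
wrist_force: [0.4, 0.1, -0.1]
finger_gap: 46.7
grip_force: 0.0
```

Emit:
{"name": "step_arm", "arguments": {
  "steps": [
    [0.45, -0.1, 0.25, 0.15, 0, 0, 0],
    [0.45, -0.1, 0.5, 0.15, 0, 0, 0],
    [0.45, -0.1, 0.5, 0.15, 0, 0, 0],
    [0.45, -0.1, 0.5, 0.15, 0, 0, 0],
    [0.45, -0.1, 0.5, 0.15, 0, 0, 0]
  ]
}}

```text
time_s: 23.3
ee_pos: [455.5, -62.6, 383.0]
tcp_rot: [3.132, -0.233, 0.002]
wrist_force: [0.1, 0.1, -0.1]
finger_gap: 47.0
grip_force: 0.0
```

Run:
```python
from h import *
p,d,P,c=cloud("wrist"); save("w4.png",p); Z=P[...,2]
s=ctrl.read_state(); print(s["time_s"],s["ee_pos"],s["wrist_force"])
ex=np.array([.9888,-.1495]);ey=np.array([.1495,.9888]); q=P[...,:2]-[480,-187]; a=q@ex;b=q@ey
m=(abs(a)<70)&(abs(b)<100)&(abs(Z-144)<4)
r=cv2.minAreaRect(P[m][:,:2].astype(np.float32)); print("rim z",np.median(Z[m]),r)
for sg in(1,-1): print(np.median(Z[m&(b*sg>70)]),np.median(Z[m&(a*sg>45)]))
print((np.array(r[0])-[480,-187])@np.c_[ex,ey])
```

```text
23.35 [455.44200686 -63.291428   382.49879559] [-0.77691992  0.16345848 -0.03566469]
rim z 143.3847839470515 ((479.9031677246094, -187.63131713867188), (166.61045837402344, 105.24671173095703), 81.53355407714844)
144.203497421669 144.06672363520113
143.88103075936482 143.9982472375981
[-0.00136584 -0.63872281]
```

View pics/w4.png

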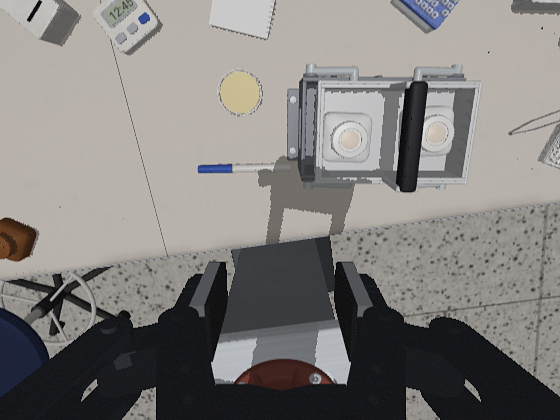

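Wrist view 4: the caddy at (390,132) sits level, with its rim at 144 mm (89 + 55, fully seated). It is centred within 0.7 mm, with yaw −8.5°. Both bottles are standing, the marker and petri dish have not moved, and the gripper is clear.

```bash
python3 -c "
from workcell import ctrl
print(ctrl.hand_in())"
```

```text
the job is handed in; nothing more can be done
None
```

The job is handed in: both bail arms are swung in and the caddy is seated level on the bars, centred within 1 mm, with both bottles standing; the gripper has let go and the job took about 23 s.

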